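# Load the filter housing, shut the lid and swing the clamp down

### The job

Take the one filter cartridge that fits between the two end plates of the open metal housing (neither the shorter nor the longer one) from the sloping rack and lay it, without dropping it, along the cradle in the housing. Then shut the housing's lid fully, and after that swing its clamp arm all the way down over the lid. Leave the other cartridges and everything else on the table where they are.

Things in the scene. Friction and masses are not known exactly. Their poses are not given: they have to be found in the camera images.
- rack: fixed rack, 262 mm wide (y), 175 mm deep, its bed sloping up at 30 degrees towards its +x (away from the robot); three bays at y = -85, 0, 85 mm hold one cartridge each, lower ends against a lip (11 mm above their axes). Origin on the table; the axes start 55 mm above it, at x = 0. The bed lies 23 mm below the axes, square to it
- hose_rail (a point): middle of a 16 mm steel rail, 270 mm long, that runs along the rack's y over the bays, 230 mm above the table (47 mm to +x of the rack's origin), on arms from posts behind (x = 145 mm, y = -122 and 122 mm). It bars a hand coming straight down: come from the front, square to the slope
- cartridge_medium: filter cartridge: plain white cylinder with grey ends, 36 mm in diameter, 120 mm long, both ends alike, 80 to 170 g; it lies on two rails of the rack. Origin: centre of its lower end face (on the axis); its x axis runs along the cartridge to the other end. This is the one that fits the housing
- cartridge_medium_mid (a point): the middle of the medium cartridge, on its axis, 60 mm from either end; axes as the cartridge's
- cartridge_short: filter cartridge: plain white cylinder with grey ends, 36 mm in diameter, 95 mm long, both ends alike, 80 to 170 g; it lies on two rails of the rack. Origin: centre of its lower end face (on the axis); its x axis runs along the cartridge to the other end. Too short for the housing
- cartridge_long: filter cartridge: plain white cylinder with grey ends, 36 mm in diameter, 145 mm long, both ends alike, 80 to 170 g; it lies on two rails of the rack. Origin: centre of its lower end face (on the axis); its x axis runs along the cartridge to the other end. Too long for the housing
- housing: fixed open-topped aluminium box, 180 mm long (x), 144 mm wide (y), 62 mm high, walls and floor 5 mm, with a lid hinged on its far (+x) rim and a clamp on its left (+y) side. Inside it a cradle along x between two steel end plates (60 mm wide, up to 43 mm high, 128 mm apart). Origin: centre of the underside, on the table
- cradle (a point): where the middle of the seated cartridge's axis belongs: the housing's centre, 33 mm above the table; x along the cradle (the cartridge may lie either way round), z up. Two grey saddles, 22 mm long and 50 mm wide, at x = -42 and 42 mm, carry it in a 20 mm slot, 10 mm clear of the housing's floor at mid-length
- lid (a joint): lid hinge, rad: 0 = shut, grows as it opens (about 1.6 to 1.85 at the start, standing up, leaning a little back); stiff hinge, stays where it is left
- lid_hinge (a point): on the lid's hinge line (3 mm beyond the housing's far wall, 62 mm high), mid-width; turns with the lid. The lid is a flat steel plate, 192 mm long from the hinge, 150 mm wide, 6 mm thick, from 1 to 7 mm above the hinge line when shut. Axes as the housing's when shut
- lid_edge (a point): middle of the lid's free edge, on its outer (upper) face, 192 mm from the hinge
- clamp (a joint): clamp hinge, rad: 0 = down, lying level over the lid; grows as it swings up and out to the housing's left (about 2.0 to 2.3 at the start); stiff hinge, stays where it is left
- clamp_hinge (a point): clamp pivot, on the housing's left: 125 mm to +y of the housing's centre, 78 mm above the table; its axis is the housing's x; turns with the arm. The clamp is a dark steel bar 138 mm long, 22 mm wide, 12 mm thick, its middle plane through the pivot, pointing to the housing's -y when down
- clamp_tip (a point): end of the clamp bar, 138 mm from the pivot
- dishes: bystander: stack of three clear culture dishes, 60 mm across, 47 mm high; origin under its centre
- jar: bystander: amber jar, 70 mm across, 100 mm high; origin under its centre
- flask: bystander: conical glass flask, 100 mm across, 155 mm high; origin under its centre
- media_bottle: bystander: bottle with a red cap, 72 mm across, 170 mm high; origin under its centre
- beaker: bystander: white beaker, 72 mm across, 90 mm high; origin under its centre
- wrench: bystander: steel wrench, 170 mm long, lying flat; origin under its middle
Not all that is in view belongs to the job. Leave any brown look-alike of the cartridge_medium alone.

How it is judged (in metres and radians):
On the way, in this order (a step that is already met when the one before it is completed fails the run):
1. the medium cartridge lies in the cradle, let go, with the lid still open (distance between cartridge_medium_mid and cradle below 0.01 m and angle between the x axis of cartridge_medium and the x axis of cradle, either way round below 0.1 rad and linear speed of cartridge_medium below 0.02 m/s and contact force between the fingers and cartridge_medium below 0.1 N and value of joint lid above 0.8 rad), for 0.2 s.
2. the lid is fully shut, with the clamp still up (value of joint lid below 0.05 rad and value of joint clamp above 0.8 rad), for 0.2 s.
3. the clamp is down over the shut lid (value of joint clamp below 0.08 rad and value of joint lid below 0.05 rad), for 0.2 s.
At the end, for the whole second after the job is handed in: The medium cartridge lies still in the cradle (its middle within 10 mm of the cradle point, its axis within 0.10 rad of the cradle's), the lid is shut (joint below 0.05 rad) and the clamp is down (joint below 0.08 rad) (all of step 3 and distance between cartridge_medium_mid and cradle below 0.01 m and angle between the x axis of cartridge_medium and the x axis of cradle, either way round below 0.1 rad and linear speed of cartridge_medium below 0.02 m/s); the robot touches nothing.
It fails at once if the cartridge is dropped: it moves faster than 0.6 m/s while the fingers do not hold it (linear speed of cartridge_medium above 0.6 m/s and contact force between the fingers and cartridge_medium below 0.05 N).
It fails at once if another cartridge is moved by more than 30 mm (distance of any of cartridge_short, cartridge_long from where it was at the start of the episode above 0.03 m).
It fails at once if a bystander is moved by more than 30 mm (distance of any of dishes, jar, flask, media_bottle, beaker, wrench from where it was at the start of the episode above 0.03 m).
It also fails if it takes over 72 s, if anything falls off the work surface, if the arm or the gripper's body presses on something with over 40 N, if the wrist force passes 120 N, or if a joint passes its speed limit or range.

### The arm

A 7-joint arm with a two-finger parallel gripper is mounted at the origin on the work surface. World frame = base frame: x ahead of the robot, y to its left, z up, the work surface at z = 0. Lengths are in mm, angles in degrees, forces in N, time in s.
With the tool pointing down it reaches from about 400 to 850 mm from the base axis. Payload 10.4 kg.
Tool frame: the origin (TCP) lies on the centre line of the jaws, within the pads' length; the fingertips stand ahead of it and the grasp point (between the pads) lies 3 mm ahead of it (ctrl.finger_overhang is the z of the fingertips in the tool frame, in mm); z points along the fingers, y is the direction in which the jaws open and shut (so a half turn about z gives the same grasp; the last joint's range is limited). The gripper opens to 87 mm and grips with 3 to 60 N. Pads are 19 mm wide; open, the fingers measure 117 mm over their backs; the gripper's body (75 mm by 190 mm) begins 51 mm behind the grasp point.
Start: joints at [-1.295, 19.034, -3.707, 83.658, 1.238, 77.344, -5.071], TCP at [625.02, 0.018, 244.576] pointing down, gripper open.
Joint ranges: [-148.97, 148.97], [-28.65, 121.19], [-84.17, 76.75], [9.2, 138.47], [-72.65, 252.65], [3.7, 117.97], [-149.18, 149.18]. Speed limits (degrees/s): [127.2, 127.2, 159.86, 159.86, 180, 180, 180].

### API

Orientations are given as a 3x3 rotation matrix whose columns are the frame's x, y, z axes.
In Python, from station import ctrl gives the robot as it stands.
- The arm moves only by the shell command python3 -m crank 'ROWS'. ROWS is JSON, a list of rows, each a list of 7 numbers: the gripper command: -1 is fully open, 1 is shut, values between are in proportion, then the shift along the tool's x, y, z in cm, then the turn, a rotation vector about the tool's x, y, z in rad. A call has 1 to 10 rows; each row is the pose to reach, as a shift and turn from the pose measured when the call began, along the tool's axes at that moment; what a row does not reach only later rows make up. A row lasts 1/8 s, in which the tool goes at most 62.5 mm and 10.7 degrees, less where a joint would pass 70% of its speed; a pose out of reach is approached as far as the arm can. A call with a gripper value outside its range is refused whole. The fingers move at their own pace and stop on an object; the grip force is fixed at half the most. Time passes only in rows, so rows that repeat a pose let the fingers close. It gives the time, the measured TCP pose, the force and the opening at its end, in the units of the state.
- ctrl.sense(): the state, without advancing time (a new reading comes with each control period).
- ctrl.capture(name): name is "scene" or "side" or "wrist"; returns a dict with "color" (384x512x3 uint8, red, green, blue), "vfov" (degrees; the focal length in pixels is half the picture's height over the tangent of half this angle, whatever the lens; pixels are square), "cx", "cy" (the principal point, pixels), "rvec" (rotation vector, rad) and "tvec" (3), from world to camera coordinates, as OpenCV has them; the wrist camera has in their place "T_tool_cam" (4x4, takes a point from camera to tool coordinates, whose origin is the TCP and whose axes are the flange's). Camera axes: x right, y down, z forward; pixel columns grow to the right and rows downward; lengths in mm; the calibration is good to about 2 mm. A picture is of the moment at which its call begins: read the wrist's pose just before it. There is no depth.
- ctrl.job_done(): hands the job in, once; it reports no verdict.
The state is a dict: "t": time; "joint_positions": joint angles; "joint_velocities": joint speeds; "joint_torque": joint torques, N m; "eef_pos": TCP position; "tool_rot": TCP orientation; "contact_force": force on the tool from outside, world axes, zero at the start; "ft_torque": the same for the moment, N m; "width": finger opening in mm.
Only numpy, scipy, OpenCV 4.12 (cv2) and the standard library are available. Lean on these libraries where they do the work, as an engineer would, in place of code of your own. Each camera call takes 0.05 s, during which the arm holds its last target. There are 200 camera calls.

## Working session

There is one attempt and no reset: what is moved stays moved. The work goes in short steps, Python scripts to look and compute and a shell command to move; the robot and the scene stay as the last step left them, time stands still between calls to the robot, and variables do not carry over. Pictures are saved under pics/ and viewed, about 8 in all and at most 12, crops included, and the job is handed in when it is done.

```bash
mkdir -p pics; ls; python3 - <<'E'
from station import ctrl
import cv2,json,numpy as np
print(ctrl.finger_overhang)
for n in("scene","side"):
    c=ctrl.capture(n); cv2.imwrite(f"pics/{n}0.png",c["color"][:,:,::-1])
    print(n,{k:np.round(v,4).tolist() for k,v in c.items() if k!="color"})
s=ctrl.sense();print(s)
c=ctrl.capture("wrist");cv2.imwrite("pics/wrist0.png",c["color"][:,:,::-1]);print({k:np.round(v,4).tolist() for k,v in c.items() if k!="color"})
E
```

```text
pics
22.0
scene {'vfov': 53.5685, 'cx': 258.3878, 'cy': 187.23, 'rvec': [0.6634, 2.7823, -0.8679], 'tvec': [407.1454, -182.7075, 1322.9255]}
side {'vfov': 47.5442, 'cx': 248.0041, 'cy': 190.7848, 'rvec': [0.8928, -2.2775, 1.2718], 'tvec': [454.7359, 270.2169, 1149.8079]}
{'t': 0.1, 'joint_positions': array([-1.29618204, 19.06774351, -3.70640163, 83.69968876,  1.23923538,
       77.34232655, -5.07219819]), 'joint_velocities': array([ 0.09867797, -0.06489053,  0.04686831, -0.08244487,  0.06203941,
        0.06865161,  0.0545564 ]), 'joint_torque': array([ 3.16136166e-04, -6.24538064e+01,  2.38312193e-02, -3.90717781e+01,
       -6.15657773e-02,  3.65302863e-02,  4.60620026e-05]), 'eef_pos': array([ 6.24698568e+02, -2.79394993e-03,  2.43852644e+02]), 'tool_rot': array([[-1.07165712e-05,  9.99999260e-01, -1.21654081e-03],
       [ 9.99999996e-01,  1.06127730e-05, -8.53288160e-05],
       [-8.53158420e-05, -1.21654172e-03, -9.99999256e-01]]), 'contact_force': array([ 0.20899924, -0.0478236 , -0.46475377]), 'ft_torque': array([ 0.05011465, -0.00054458, -0.06024272]), 'width': 87.04929245312543}
{'vfov': 67.078, 'cx': 254.8317, 'cy': 189.6907, 'T_tool_cam': [[-0.0003, -0.969, -0.2471, 66.9579], [1.0, -0.0, -0.0011, 0.133], [0.0011, -0.2471, 0.969, -140.5544], [0.0, 0.0, 0.0, 1.0]]}
```

View pics/scene0.png

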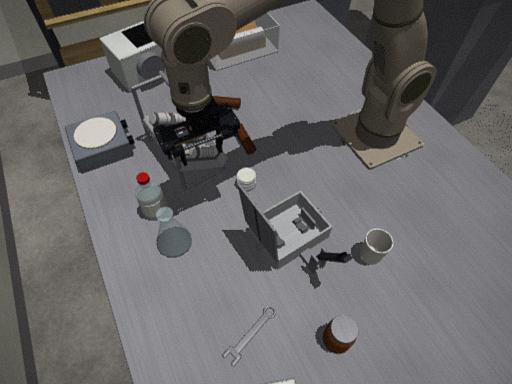

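View pics/side0.png

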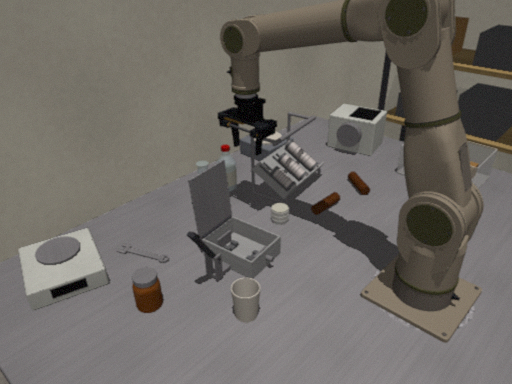

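```bash
cat > h.py <<'E'
import numpy as np, cv2
from station import ctrl
from scipy.optimize import least_squares
from scipy.spatial.transform import Rotation as R
def cam(n):
    s=ctrl.sense(); c=ctrl.capture(n); f=192/np.tan(np.radians(c["vfov"]/2))
    K=np.array([[f,0,c["cx"]],[0,f,c["cy"]],[0,0,1]])
    if n=="wrist":
        T=np.eye(4);T[:3,:3]=s["tool_rot"];T[:3,3]=s["eef_pos"]
        W=np.linalg.inv(T@np.array(c["T_tool_cam"]))
    else:
        W=np.eye(4);W[:3,:3]=R.from_rotvec(np.ravel(c["rvec"])).as_matrix();W[:3,3]=np.ravel(c["tvec"])
    return c["color"][:,:,::-1].copy(),K,W
def proj(K,W,P):
    q=(W[:3,:3]@np.atleast_2d(P).T+W[:3,3:4]); q=K@q; return (q[:2]/q[2]).T
def ray(K,W,px,z):
    d=W[:3,:3].T@np.linalg.inv(K)@[*px,1]; o=-W[:3,:3].T@W[:3,3]
    return o+d*(z-o[2])/d[2]
def Rz(a): return R.from_euler('z',a,degrees=True).as_matrix()
E
python3 - <<'E'
from h import *
I,K,W=cam("scene");J,K2,W2=cam("side")
np.savez("fix.npz",K=K,W=W,K2=K2,W2=W2)
for n,p,z in(("flask",(174,243),10),("bottle",(151,212),5),("dish",(246,185),20),("jar",(342,343),30),("beaker",(375,250),45),("hous c",(305,222),30),("rackfront",(210,175),20)):print(n,ray(K,W,p,z).round())
for n,p,z in(("dish",(280,213),25),("hous c",(240,245),30),("rackmid cart",(292,163),85),("cartS",(300,153),85),("cartN",(282,176),85),("jar",(147,290),50),("beaker",(246,300),45)):print(n,ray(K2,W2,p,z).round())
a=cv2.resize(I[60:280,90:390],None,fx=2.6,fy=2.6,interpolation=cv2.INTER_CUBIC)
b=cv2.resize(J[105:285,180:345],None,fx=3.3,fy=3.3,interpolation=cv2.INTER_CUBIC)
cv2.imwrite("pics/a1.png",a);cv2.imwrite("pics/b1.png",b)
E
```

```text
flask [767.  86.  10.]
bottle [793. -43.   5.]
dish [502.   4.  20.]
jar [503. 523.  30.]
beaker [293. 367.  45.]
hous c [411. 202.  30.]
rackfront [586. -80.  20.]
dish [495. -15.  25.]
hous c [470. 199.  30.]
rackmid cart [ 618. -229.   85.]
cartS [ 647. -315.   85.]
cartN [ 582. -129.   85.]
jar [500. 507.  50.]
beaker [292. 359.  45.]
```

View pics/b1.png

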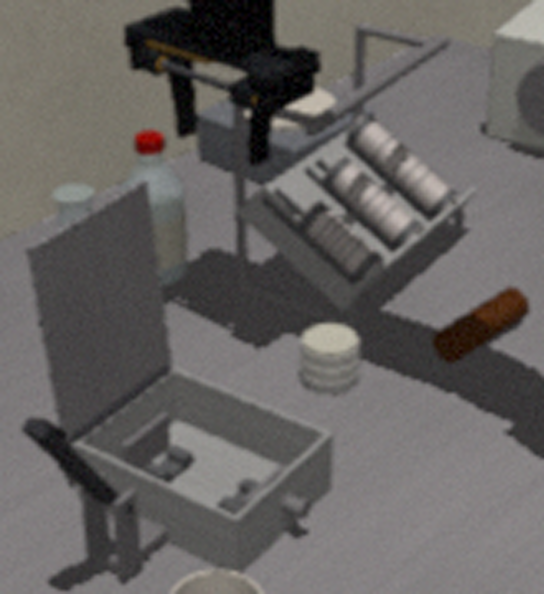

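```bash
python3 - <<'E'
from h import *
d=np.load("fix.npz");K,W=d["K2"],d["W2"]
c=lambda *p:np.array(p)/3.3+[180,105]
H=np.array([[90,72,62],[-90,72,62],[-90,-72,62],[90,-72,62]]);hp=np.array([c(70,440),c(240,522),c(332,435),c(172,370)])
def lid(a):
    out=[]
    for y in(75,-75):
        x,z=192,7; out.append([93-x*np.cos(a)-z*np.sin(a)*-1*-1 if 0 else 93+(-x*np.cos(a)+z*np.sin(a)),y,62+x*np.sin(a)+z*np.cos(a)])
    return np.array(out)
lp=np.array([c(28,250),c(147,183)])
f=lambda v:(proj(K,W,np.vstack([H,lid(v[3])])@Rz(v[2]).T+[v[0],v[1],0])-np.vstack([hp,lp])).ravel()
r=least_squares(f,[450,200,0,1.7]);print("housing",r.x.round(3),r.fun.round(1))
Q=np.array([[0,-85,55],[0,0,55],[0,85,55],[47,-135,230],[47,135,230],[145,-122,230],[145,122,230]])
q=np.array([c(440,203),c(402,240),c(362,268),c(445,42),c(320,115),c(360,30),c(240,100)])
g=lambda v:(proj(K,W,Q@Rz(v[2]).T+[v[0],v[1],0])-q).ravel()
r=least_squares(g,[600,-220,0]);print("rack",r.x.round(2),r.fun.round(1))
E
```

```text
housing [460.532 201.832   7.031   1.641] [ 0.5  1.4 -1.  -0.   0.2 -0.3  0.2 -0.6  0.5  0.1 -0.5 -0.6]
rack [ 554.22 -222.27    7.62] [ 2.   0.6  2.4 -1.4  2.4 -0.1 -1.5 -0.9 -3.4  2.7 -0.3 -1.4 -1.2 -0.7]
```

```bash
cat >> h.py <<'E'
def Rtool(yaw,tilt):
    """tool x towards -x of the yawed frame; z down, leaning `tilt` deg towards +x"""
    a=np.radians(tilt); z=np.array([np.sin(a),0,-np.cos(a)]); x=np.array([-np.cos(a),0,-np.sin(a)])
    return Rz(yaw)@np.column_stack([x,np.cross(z,x),z])
def row(p,Rt):
    s=ctrl.sense(); T=s["tool_rot"]; d=T.T@(np.array(p)-s["eef_pos"])/10; w=R.from_matrix(T.T@Rt).as_rotvec()
    n=max(np.linalg.norm(d)/6.25,np.degrees(np.linalg.norm(w))/10.7)
    print("shift cm",d.round(2),"turn",w.round(3),"rows>=%.1f"%n)
E
python3 - <<'E'
from h import *
row([500,-60,300],Rtool(7.6,30))
E
```

```text
shift cm [ -6.   -12.49  -5.58] turn [-0.445 -0.39  -1.66 ] rows>=9.4
```

```bash
python3 -m crank '[[-1,-2,-5,-5.6,-0.07,-0.06,-0.25],[-1,-4,-9,-5.6,-0.13,-0.12,-0.5],[-1,-6,-12.5,-5.6,-0.2,-0.17,-0.75],[-1,-6,-12.5,-5.6,-0.27,-0.23,-1],[-1,-6,-12.5,-5.6,-0.33,-0.29,-1.25],[-1,-6,-12.5,-5.6,-0.4,-0.35,-1.5],[-1,-6,-12.5,-5.6,-0.445,-0.39,-1.66],[-1,-6,-12.5,-5.6,-0.445,-0.39,-1.66],[-1,-6,-12.5,-5.6,-0.445,-0.39,-1.66],[-1,-6,-12.5,-5.6,-0.445,-0.39,-1.66]]'; python3 - <<'E'
from h import *
print(ctrl.sense()["joint_positions"].round(1))
row([531,-225,215],Rtool(7.6,30))
E
```

```text
t: 1.5
eef_pos: [499.4, -60.4, 300.2]
tool_rot: [[-0.857, -0.135, 0.496], [-0.117, 0.991, 0.067], [-0.501, -0.001, -0.865]]
contact_force: [-0.2, 0.0, 0.8]
width: 87.2
[ -4.7 -18.9   8.7 119.9  -4.2  49.3 104. ]
shift cm [  3.49 -16.73   7.84] turn [0.001 0.001 0.003] rows>=3.0
```

```bash
python3 -m crank '[[-0.4,1.2,-5.6,2.6,0,0,0],[-0.4,2.4,-11.2,5.2,0,0,0],[-0.4,3.5,-16.7,7.8,0,0,0],[-0.4,3.5,-16.7,7.8,0,0,0],[-0.4,3.5,-16.7,7.8,0,0,0]]'; python3 - <<'E'
from h import *
I,K,W=cam("wrist");np.savez("w1.npz",K=K,W=W)
rp=np.array([554.2,-222.3,0])
for y,L in((-85,145),(0,120),(85,95)):
    for s in(0,L):
        P=Rz(7.6)@[s*.866,y,55+s*.5]+rp; u=proj(K,W,P)[0]; print(y,s,u.round())
        cv2.drawMarker(I,tuple(int(v) for v in u),(0,0,255),0,8)
cv2.imwrite("pics/w1.png",cv2.resize(I,(800,600),interpolation=cv2.INTER_CUBIC))
E
```

```text
t: 2.12
eef_pos: [530.7, -224.2, 215.2]
tool_rot: [[-0.858, -0.135, 0.496], [-0.117, 0.991, 0.067], [-0.5, -0.0, -0.866]]
contact_force: [-0.8, 0.7, 0.3]
width: 61.5
-85 0 [167. 123.]
-85 145 [176. 258.]
0 0 [254. 124.]
0 120 [254. 237.]
85 0 [341. 124.]
85 95 [334. 216.]
```

View pics/w1.png

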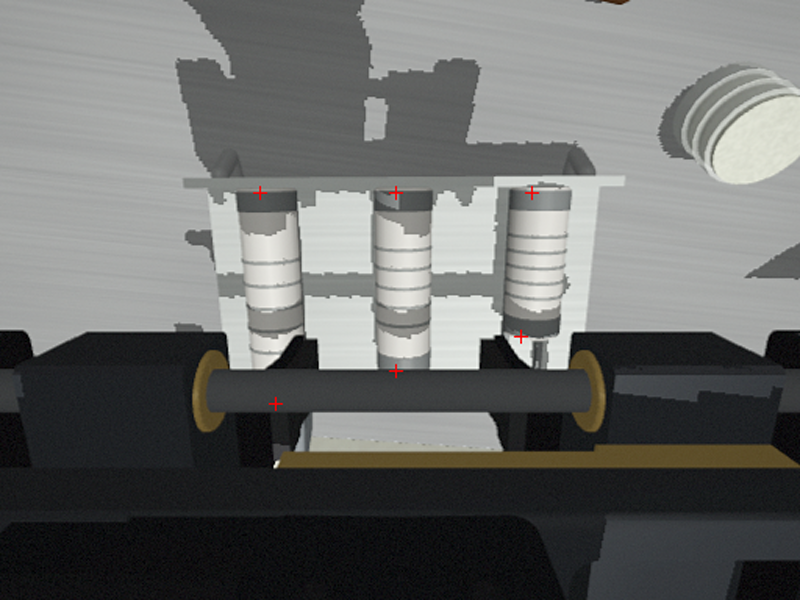

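```bash
python3 -m crank '[[-0.4,0,0,-4,0,0,0],[-0.4,0,0,-7,0,0,0],[-0.4,0,0,-7,0,0,0],[-0.4,0,0,-7,0,0,0]]'; python3 - <<'E'
from h import *
I,K,W=cam("wrist");np.savez("w2.npz",K=K,W=W)
cv2.imwrite("pics/w2full.png",I)
cv2.imwrite("pics/w2.png",cv2.resize(I[90:260,130:390],None,fx=3,fy=3,interpolation=cv2.INTER_CUBIC))
E
```

```text
t: 2.68
eef_pos: [496.4, -227.2, 276.4]
tool_rot: [[-0.857, -0.138, 0.497], [-0.12, 0.99, 0.069], [-0.502, -0.0, -0.865]]
contact_force: [-1.0, 0.6, -0.7]
width: 61.0
```

View pics/w2.png

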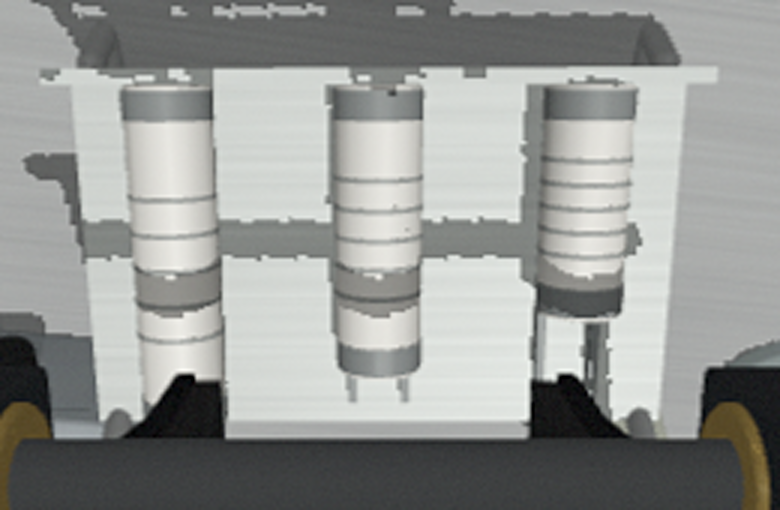

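```bash
python3 - <<'E'
from h import *
A=np.load("w1.npz");B=np.load("w2.npz")
c=lambda *p:np.array(p)/3+[130,90]
e=lambda *p:np.array(p)*.64
obs=[(B,c(168,85),-85,0),(B,c(378,84),0,0),(B,c(590,84),85,0),(B,c(379.5,377),0,'m'),(B,c(580,317),85,'s'),
 (A,e(268,190),-85,0),(A,e(403,189),0,0),(A,e(539,188),85,0),(A,e(530.5,338),85,'s')]
def f(v):
    out=[]
    for C,p,y,s in obs:
        s={'m':v[4],'s':v[5]}.get(s,s)
        P=Rz(v[2])@[s*.866-9,y,55+v[3]+s*.5+18*.866]+[v[0],v[1],0]
        out+=list(proj(C["K"],C["W"],P)[0]-p)
    return np.array(out)
r=least_squares(f,[554,-222,7.6,0,120,95]);print(r.x.round(2));print(r.fun.reshape(-1,2).round(1))
g=lambda v:f([v[0],v[1],v[2],0,120,95])
r=least_squares(g,[554,-222,7.6]);print(r.x.round(2));print(r.fun.reshape(-1,2).round(1))
E
```

```text
[ 559.69 -217.09    8.37  -16.55  123.95   98.34]
[[-0.1  0.8]
 [ 0.2  0.6]
 [-0.1  0.1]
 [ 0.2 -0. ]
 [-0.9  0.9]
 [-0.3 -0.2]
 [ 0.3 -0.4]
 [ 0.7 -0.6]
 [-0.2 -0.8]]
[ 550.28 -219.39    7.97]
[[-4.8  0.4]
 [-0.6  0.7]
 [ 3.1  0.7]
 [-1.1  2.1]
 [ 1.5  2.8]
 [-7.3 -0.5]
 [-0.5 -0.1]
 [ 5.9  0.2]
 [ 3.8  2.8]]
```

```bash
python3 - <<'E'
from h import *
A=np.load("w1.npz");B=np.load("w2.npz")
c=lambda *p:np.array(p)/3+[130,90]
e=lambda *p:np.array(p)*.64
obs=[(B,c(168,85),-85,0),(B,c(378,84),0,0),(B,c(590,84),85,0),(B,c(379.5,377),0,'m'),(B,c(580,317),85,'s'),
 (A,e(268,190),-85,0),(A,e(403,189),0,0),(A,e(539,188),85,0),(A,e(530.5,338),85,'s')]
def f(v):
    out=[]
    for C,p,y,s in obs:
        s={'m':v[4],'s':v[5]}.get(s,s)
        q=[proj(C["K"],C["W"],Rz(v[2])@[s*.866-n*.5,y,55+v[3]+s*.5+n*.866]+[v[0],v[1],0])[0] for n in(3,18)]
        out+=[q[0][0]-p[0],q[1][1]-p[1]]
    return np.array(out)
r=least_squares(f,[554,-222,7.6,0,120,95]);print(r.x.round(2));print(r.fun.reshape(-1,2).round(1))
g=lambda v:f([v[0],v[1],v[2],0,120,95])
r=least_squares(g,[554,-222,7.6]);print(r.x.round(2));print(r.fun.reshape(-1,2).round(1))
m=Rz(r.x[2])@[60*.866,0,85]+[*r.x[:2],0]; Rt=Rtool(r.x[2],30); print("mid",m.round(1))
row(m-Rt[:,2]*60,Rt); row(m-Rt[:,2]*4,Rt)
E
```

```text
[ 552.25 -218.19    8.32   -3.91  118.93   93.73]
[[-0.   0.7]
 [ 0.2  0.6]
 [-0.1  0.1]
 [ 0.1 -0. ]
 [-0.8  0.4]
 [-0.2 -0.2]
 [ 0.3 -0.3]
 [ 0.6 -0.5]
 [-0.1 -0.4]]
[ 549.56 -218.94    8.47]
[[-1.3  0.5]
 [-0.1  0.2]
 [ 0.6 -0.4]
 [ 0.1  1.8]
 [-0.1  2. ]
 [-2.  -0.4]
 [-0.  -0.8]
 [ 1.8 -1.1]
 [ 1.   1.9]]
mid [ 601.  -211.3   85. ]
shift cm [ 0.39  0.11 15.82] turn [-0.005  0.001 -0.008] rows>=2.5
shift cm [ 0.4   0.14 21.42] turn [-0.005  0.001 -0.008] rows>=3.4
```

```bash
python3 -m crank '[[-0.4,0.2,0.1,5.5,0,0,-0.008],[-0.4,0.4,0.1,11,0,0,-0.008],[-0.4,0.4,0.1,15.8,-0.005,0,-0.008],[-0.4,0.4,0.1,18.5,-0.005,0,-0.008],[-0.4,0.4,0.14,20.5,-0.005,0,-0.008],[-0.4,0.4,0.14,21.4,-0.005,0,-0.008],[-0.4,0.4,0.14,21.4,-0.005,0,-0.008],[-0.4,0.4,0.14,21.4,-0.005,0,-0.008]]'
```

```text
t: 3.72
eef_pos: [599.0, -211.9, 89.6]
tool_rot: [[-0.856, -0.147, 0.496], [-0.128, 0.989, 0.073], [-0.502, -0.001, -0.865]]
contact_force: [0.1, 1.1, 0.3]
width: 61.1
```

```bash
python3 -m crank '[[1,0,0,0,0,0,0],[1,0,0,0,0,0,0],[1,0,0,0,0,0,0],[1,0,0,0,0,0,0],[1,0,0,0,0,0,0],[1,0,0,0,0,0,0]]'
```

```text
t: 4.47
eef_pos: [599.1, -211.9, 89.8]
tool_rot: [[-0.855, -0.147, 0.496], [-0.128, 0.989, 0.073], [-0.502, -0.001, -0.865]]
contact_force: [-1.9, 1.0, 3.5]
width: 35.4
```

```bash
python3 -m crank '[[1,0,0,-1,0,0,0],[1,0,0,-3,0,0,0],[1,0,0,-6,0,0,0],[1,0,0,-10,0,0,0],[1,0,0,-14,0,0,0],[1,0,0,-18,0,0,0],[1,0,0,-21,0,0,0],[1,0,0,-21,0,0,0]]'; python3 - <<'E'
from h import *
J,K,W=cam("side");cv2.imwrite("pics/s2.png",J)
np.savez("s2.npz",K=K,W=W)
I,K,W=cam("wrist");cv2.imwrite("pics/w3.png",I)
cv2.imwrite("pics/s2c.png",cv2.resize(J[90:290,180:380],(700,600) if 0 else (600,600),interpolation=cv2.INTER_CUBIC))
E
```

```text
t: 5.48
eef_pos: [494.4, -228.3, 273.8]
tool_rot: [[-0.854, -0.145, 0.499], [-0.127, 0.989, 0.07], [-0.504, -0.003, -0.864]]
contact_force: [-0.2, 1.4, -0.9]
width: 35.5
```

View pics/s2c.png

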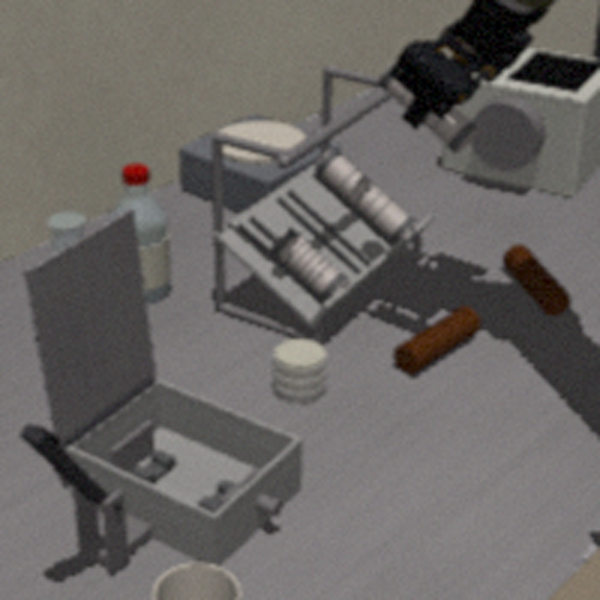

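```bash
python3 - <<'E'
from h import *
row([455,202,250],Rtool(7,0))
E
```

```text
shift cm [-1.05 43.02  2.97] turn [0.006 0.525 0.025] rows>=6.9
```

```bash
python3 -m crank '[[1,0,4,0,0,0.05,0],[1,0,9,0,0,0.13,0],[1,-0.2,14.5,0.5,0,0.2,0.01],[1,-0.4,20,1,0,0.27,0.01],[1,-0.6,25.5,1.5,0,0.34,0.015],[1,-0.8,31,2,0.006,0.41,0.02],[1,-1,36.5,2.5,0.006,0.48,0.025],[1,-1,41,3,0.006,0.525,0.025],[1,-1,43,3,0.006,0.525,0.025],[1,-1,43,3,0.006,0.525,0.025]]'; python3 - <<'E'
from h import *
I,K,W=cam("wrist");np.savez("w4.npz",K=K,W=W)
a=np.array([460.5,201.8,0])
for P in [(-90,72,62),(-90,-72,62),(90,72,62),(90,-72,62),(-64,30,43),(-64,-30,43),(0,125,78)]:
    u=proj(K,W,Rz(7)@P+a)[0];print(P,u.round(1)); cv2.drawMarker(I,tuple(int(round(v)) for v in u),(0,0,255),0,6)
cv2.imwrite("pics/w4.png",cv2.resize(I,(800,600),interpolation=cv2.INTER_CUBIC))
print(ctrl.sense()["joint_positions"].round(1))
E
```

```text
t: 6.82
eef_pos: [453.7, 203.5, 248.0]
tool_rot: [[-0.992, -0.126, -0.003], [-0.126, 0.992, 0.001], [0.003, 0.001, -1.0]]
contact_force: [0.1, -0.3, -1.3]
width: 35.3
(-90, 72, 62) [319.5 101.3]
(-90, -72, 62) [186.1 100.7]
(90, 72, 62) [311.  253.9]
(90, -72, 62) [194.  253.5]
(-64, 30, 43) [278.6 125.3]
(-64, -30, 43) [227.1 125.1]
(0, 125, 78) [365.9 185.9]
[  6.2   5.4 -37.2 100.5   3.3  75.3  65.4]
```

View pics/w4.png

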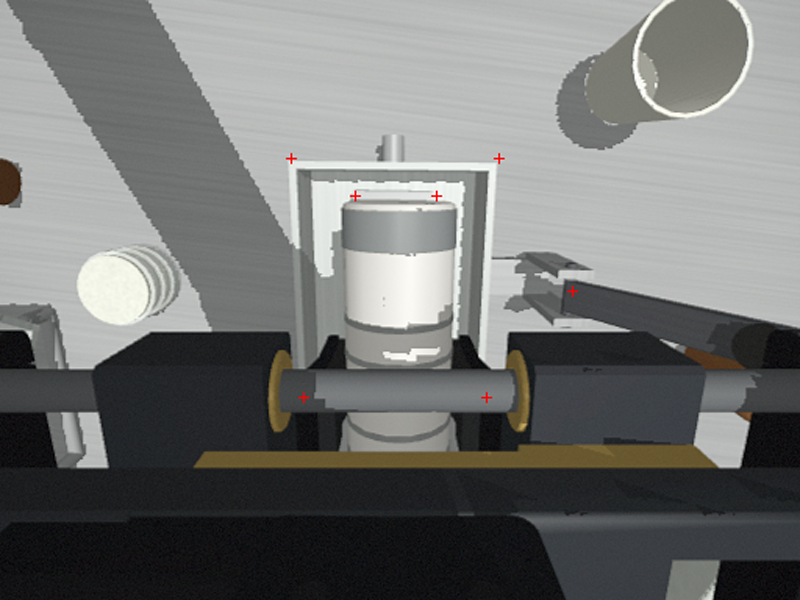

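```bash
cat > fit.py <<'E'
from h import *
A=np.load("w4.npz");S=np.load("fix.npz")
c=lambda *p:np.array(p)/3.3+[180,105]
e=lambda *p:np.array(p)*.64
H=np.array([[90,72,62],[-90,72,62],[-90,-72,62],[90,-72,62]]);hp=np.array([c(70,440),c(240,522),c(332,435),c(172,370)])
def f(v,w=.5):
    t=[v[0],v[1],0];Q=Rz(v[2])
    o=[w*(proj(S["K2"],S["W2"],H@Q.T+t)-hp).ravel()]
    o.append((proj(A["K"],A["W"],H[1:3]@Q.T+t)-np.array([e(496,162.5),e(289,162.5)])).ravel())
    for p,y in((e(488,345),72),(e(293,335),-72)):
        l=proj(A["K"],A["W"],np.array([[-90,y,62],[90,y,62]])@Q.T+t)
        o.append([l[0,0]+(p[1]-l[0,1])/(l[1,1]-l[0,1])*(l[1,0]-l[0,0])-p[0]])
    return np.concatenate(o)
r=least_squares(f,[460,202,7]);print(r.x.round(2),r.fun.round(1))
r=least_squares(lambda v:f(v,.1),[460,202,7]);print(r.x.round(2),r.fun.round(1))
for L in(57,60,63):print(L,[(proj(A["K"],A["W"],ctrl.sense()["eef_pos"]+ctrl.sense()["tool_rot"]@[L,0,z])[0]/.64).round() for z in(-13,-8)])
E
python3 fit.py
```

```text
[463.79 199.83   6.83] [ 0.1  0.3 -0.7 -0.5 -0.1 -0.5  0.  -0.6 -0.1  0.4 -0.6 -0.6 -1.6  2.4]
[463.88 199.81   6.81] [ 0.   0.  -0.2 -0.1 -0.  -0.1  0.  -0.1 -0.1  0.5 -0.6 -0.5 -1.6  2.4]
57 [array([394., 220.]), array([394., 219.])]
60 [array([394., 209.]), array([394., 208.])]
63 [array([394., 198.]), array([394., 197.])]
```

```bash
python3 - <<'E'
from h import *
row([464.8,199.5,118],Rtool(6.8,0))
E
```

```text
shift cm [-1.05 -0.37 13.02] turn [ 0.    -0.002  0.005] rows>=2.1
```

```bash
python3 -m crank '[[1,-0.5,-0.2,4,0,0,0.005],[1,-1,-0.4,8,0,0,0.005],[1,-1.05,-0.4,11,0,0,0.005],[1,-1.05,-0.4,13,0,0,0.005],[1,-1.05,-0.4,13,0,0,0.005],[1,-1.05,-0.4,13,0,0,0.005]]'; python3 - <<'E'
from h import *
I,K,W=cam("wrist");np.savez("w5.npz",K=K,W=W)
cv2.imwrite("pics/w5.png",cv2.resize(I[20:240,120:400],None,fx=2.7,fy=2.7,interpolation=cv2.INTER_CUBIC))
s=ctrl.sense();T=s["tool_rot"];p=s["eef_pos"];q=lambda P:((proj(K,W,P)[0]-[120,20])*2.7).round()
print("cart end",q(p+T@[61,0,-13]),q(p+T@[61,-18,5]),q(p+T@[61,18,5]))
a=np.array([463.8,199.8,0])
for P in [(-90,72,62),(-90,-72,62),(0,72,62),(0,-72,62),(-64,30,43),(-64,-30,43),(-69,0,43)]: print(P,q(Rz(6.8)@P+a))
E
```

```text
t: 7.62
eef_pos: [465.4, 198.7, 118.9]
tool_rot: [[-0.993, -0.118, -0.001], [-0.118, 0.993, -0.0], [0.001, 0.0, -1.0]]
contact_force: [0.2, 0.3, -0.6]
width: 35.4
cart end [367. 300.] [268. 295.] [465. 295.]
(-90, 72, 62) [674. 154.]
(-90, -72, 62) [ 67. 154.]
(0, 72, 62) [641. 515.]
(0, -72, 62) [ 99. 515.]
(-64, 30, 43) [481. 266.]
(-64, -30, 43) [258. 266.]
(-69, 0, 43) [370. 247.]
```

View pics/w5.png

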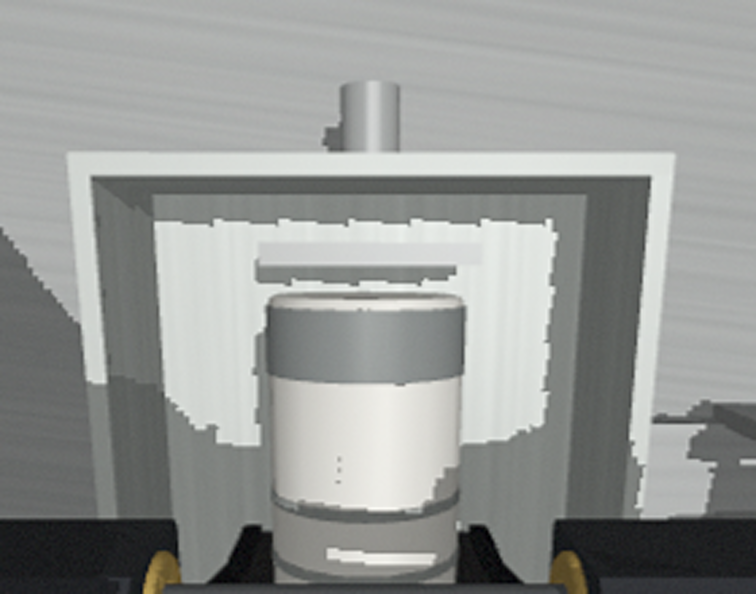

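```bash
python3 -m crank '[[1,0,0.12,2,0,0,0],[1,0,0.12,4,0,0,0],[1,0,0.12,6,0,0,0],[1,0,0.12,7,0,0,0],[1,0,0.12,7.5,0,0,0],[1,0,0.12,7.5,0,0,0],[1,0,0.12,7.5,0,0,0]]'
```

```text
t: 8.55
eef_pos: [465.8, 200.3, 44.8]
tool_rot: [[-0.993, -0.118, 0.0], [-0.118, 0.993, 0.0], [-0.0, 0.0, -1.0]]
contact_force: [0.4, -1.0, -1.6]
width: 35.2
```

```bash
python3 -m crank '[[1,0,0,0.1,0,0,0],[1,0,0,0.2,0,0,0],[1,0,0,0.3,0,0,0],[1,0,0,0.3,0,0,0]]'
```

```text
t: 9.05
eef_pos: [465.7, 200.3, 41.7]
tool_rot: [[-0.993, -0.118, -0.0], [-0.118, 0.993, 0.0], [-0.0, 0.0, -1.0]]
contact_force: [-0.3, 0.2, -0.1]
width: 35.0
```

```bash
python3 -m crank '[[1,0,0,0.1,0,0,0],[1,0,0,0.2,0,0,0],[1,0,0,0.2,0,0,0]]'
```

```text
t: 9.43
eef_pos: [465.6, 200.3, 39.6]
tool_rot: [[-0.993, -0.118, -0.0], [-0.118, 0.993, 0.0], [0.0, 0.0, -1.0]]
contact_force: [0.2, 0.4, -0.4]
width: 35.6
```

```bash
python3 -m crank '[[1,0,0,0.1,0,0,0],[1,0,0,0.2,0,0,0],[1,0,0,0.2,0,0,0]]'
```

```text
t: 9.8
eef_pos: [465.8, 200.3, 37.8]
tool_rot: [[-0.993, -0.118, 0.0], [-0.118, 0.993, 0.0], [-0.0, 0.0, -1.0]]
contact_force: [-0.4, -0.2, 3.2]
width: 35.2
```

```bash
python3 -m crank '[[1,0,0,0.05,0,0,0],[1,0,0,0.08,0,0,0],[0.1,0,0,0.08,0,0,0],[-0.3,0,0,0.08,0,0,0],[-0.3,0,0,0.08,0,0,0],[-0.3,0,0,0.08,0,0,0]]'
```

```text
t: 10.55
eef_pos: [465.7, 200.3, 36.9]
tool_rot: [[-0.993, -0.118, -0.0], [-0.118, 0.993, 0.0], [0.0, 0.0, -1.0]]
contact_force: [0.7, 0.7, -0.2]
width: 54.8
```

```bash
python3 -m crank '[[-0.3,0,0,-2,0,0,0],[-0.3,0,0,-6,0,0,0],[-0.3,0,0,-11,0,0,0],[-0.3,0,0,-16,0,0,0],[-0.3,0,0,-20,0,0,0],[-0.3,0,0,-20,0,0,0]]'; python3 - <<'E'
from h import *
I,K,W=cam("wrist")
s,K2,W2=cam("side"); c,K3,W3=cam("scene")
q=lambda P:proj(K,W,P)[0]
a=np.array([463.8,199.8,0])
for P in[(-60,0,33),(-60,-18,33),(-60,18,33),(60,-18,33),(60,18,33)]:
    u=q(Rz(6.8)@P+a); cv2.drawMarker(I,tuple(int(round(v)) for v in u),(0,0,255),0,6)
x=cv2.resize(I[80:280,150:350],(400,400),interpolation=cv2.INTER_CUBIC)
y=cv2.resize(s[150:290,170:310],(400,400),interpolation=cv2.INTER_CUBIC)
cv2.imwrite("pics/p6.png",np.hstack([x,y]))
E
```

```text
t: 11.3
eef_pos: [467.0, 201.0, 240.0]
tool_rot: [[-0.993, -0.118, 0.005], [-0.118, 0.993, 0.002], [-0.005, 0.001, -1.0]]
contact_force: [0.5, -0.4, -0.7]
width: 56.5
```

View pics/p6.png

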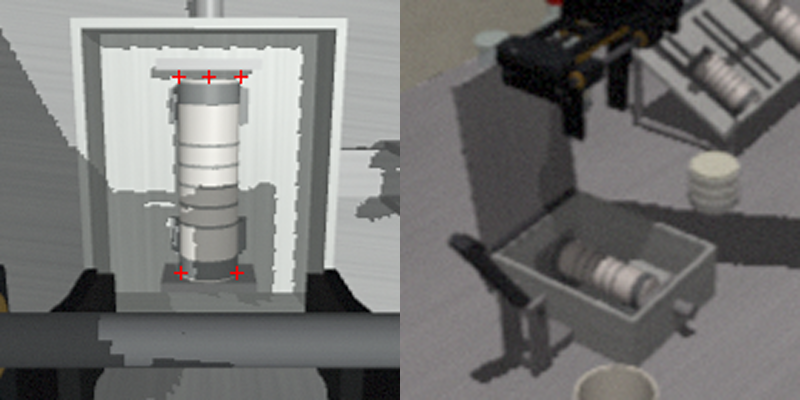

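```bash
cat >> h.py <<'E'
HC=np.array([463.8,199.8,0]);HY=6.8
def loc(*p): return Rz(HY)@np.array(p)+HC
E
python3 - <<'E'
from h import *
Rt=Rtool(HY,0)
row(loc(3,0,315),Rt);row(loc(160,-15,315),Rt);row(loc(160,-15,246),Rt)
E
```

```text
shift cm [-0.14  0.01 -7.91] turn [-0.    -0.001 -0.001] rows>=1.3
shift cm [-15.84  -1.48  -7.93] turn [-0.    -0.001 -0.001] rows>=2.8
shift cm [-15.85  -1.48  -1.03] turn [-0.    -0.001 -0.001] rows>=2.6
```

```bash
python3 -m crank '[[1,0,0,-4,0,0,0],[1,0,0,-8,0,0,0],[1,-1,0,-8,0,0,0],[1,-6,-0.5,-8,0,0,0],[1,-11,-1,-8,0,0,0],[1,-15.8,-1.5,-8,0,0,0],[1,-15.8,-1.5,-8,0,0,0],[1,-15.8,-1.5,-5,0,0,0],[1,-15.8,-1.5,-1,0,0,0],[1,-15.8,-1.5,-1,0,0,0]]'; python3 - <<'E'
from h import *
s=ctrl.sense(); print(s["t"],s["eef_pos"].round(1),s["contact_force"].round(1),(Rz(-HY)@(s["eef_pos"]-HC)).round(1))
T=s["tool_rot"]
for a in np.arange(1.6,-0.11,-0.1):
    r=160; x=93-r*np.cos(a)+7*np.sin(a)+9.5; z=62+r*np.sin(a)+7*np.cos(a)+22
    print(round(a,2),(T.T@(loc(x,-15,z)-s["eef_pos"])/10).round(1), round(x),round(z))
E
```

```text
t: 12.7
eef_pos: [621.8, 202.9, 241.6]
tool_rot: [[-0.993, -0.119, -0.008], [-0.119, 0.993, -0.003], [0.008, -0.002, -1.0]]
contact_force: [-0.3, -0.9, 1.1]
width: 0.2
12.7 [621.8 202.9 241.6] [-0.3 -0.9  1.1] [157.3 -15.6 241.6]
1.6 [ 4.3  0.1 -0.2] 114 244
1.5 [ 5.9  0.1 -0.2] 98 244
1.4 [ 7.5  0.1 -0.1] 82 243
1.3 [9.1 0.1 0.2] 66 240
1.2 [10.6  0.1  0.7] 51 236
1.1 [12.1  0.1  1.3] 36 230
1.0 [13.5  0.1  2. ] 22 222
0.9 [14.9  0.1  2.9] 9 214
0.8 [16.1  0.1  3.9] -4 204
0.7 [17.2  0.1  5.1] -15 192
0.6 [18.2  0.1  6.3] -26 180
0.5 [19.1  0.1  7.6] -35 167
0.4 [19.9  0.1  9.1] -42 153
0.3 [20.5  0.1 10.5] -48 138
0.2 [20.9  0.1 12.1] -53 123
0.1 [21.2  0.1 13.6] -56 107
-0.0 [21.4  0.1 15.2] -58 91
-0.1 [21.3  0.1 16.8] -57 75
```

Push in stages, watching the force.

```bash
python3 -m crank '[[1,2.5,0,-0.2,0,0,0],[1,4.3,0,-0.2,0,0,0],[1,5.9,0,-0.2,0,0,0],[1,7.5,0,-0.1,0,0,0],[1,7.5,0,-0.1,0,0,0]]'
```

```text
t: 13.32
eef_pos: [547.0, 194.4, 244.9]
tool_rot: [[-0.993, -0.119, -0.006], [-0.119, 0.993, -0.003], [0.007, -0.002, -1.0]]
contact_force: [0.1, 0.2, 0.2]
width: 0.3
```

```bash
python3 -m crank '[[1,1.6,0,0.3,0,0,0],[1,3.1,0,0.8,0,0,0],[1,4.6,0,1.4,0,0,0],[1,6,0,2.1,0,0,0],[1,7.4,0,3,0,0,0]]'; python3 - <<'E'
from h import *
I,K,W=cam("wrist");s,K2,W2=cam("side")
x=cv2.resize(I,(400,300));y=cv2.resize(s[110:290,120:360],(400,300),interpolation=cv2.INTER_CUBIC)
cv2.imwrite("pics/p7.png",np.hstack([x,y]))
E
```

```text
t: 13.95
eef_pos: [474.1, 185.8, 216.4]
tool_rot: [[-0.993, -0.119, -0.004], [-0.119, 0.993, -0.003], [0.004, -0.002, -1.0]]
contact_force: [2.2, -1.0, 0.7]
width: 0.3
```

View pics/p7.png

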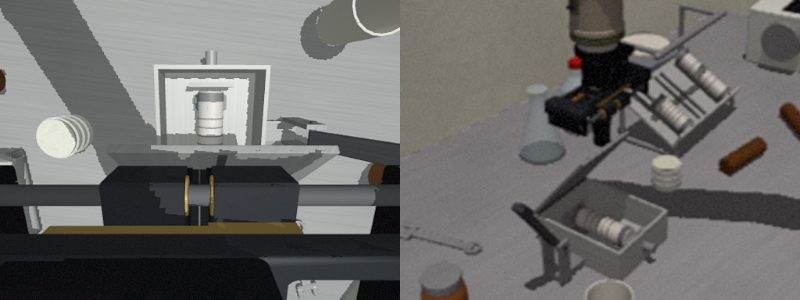

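```bash
python3 -m crank '[[1,1.2,0,1.1,0,0,0],[1,2.3,0,2.3,0,0,0],[1,3.3,0,3.5,0,0,0],[1,4.2,0,4.8,0,0,0],[1,5,0,6.3,0,0,0],[1,5.6,0,7.7,0,0,0],[1,6,0,9.3,0,0,0],[1,6.3,0,10.8,0,0,0],[1,6.4,0,11.8,0,0,0],[1,6.4,0,11.8,0,0,0]]'
```

```text
t: 15.3
eef_pos: [408.1, 177.3, 97.2]
tool_rot: [[-0.993, -0.12, -0.008], [-0.12, 0.993, -0.004], [0.008, -0.003, -1.0]]
contact_force: [-1.0, 0.8, 0.2]
width: 0.1
```

```bash
python3 -m crank '[[1,0,0,0.3,0,0,0],[1,0,0,0.6,0,0,0],[1,0,0,0.7,0,0,0],[1,0,0,0.8,0,0,0],[1,0,0,0.8,0,0,0]]'
```

```text
t: 15.92
eef_pos: [408.5, 177.5, 91.2]
tool_rot: [[-0.993, -0.12, -0.007], [-0.12, 0.993, -0.005], [0.007, -0.004, -1.0]]
contact_force: [-10.6, -4.3, 29.4]
width: 0.5
```

```bash
python3 -m crank '[[1,0,0,-1,0,0,0],[1,0,0,-5,0,0,0],[1,0,0,-11,0,0,0],[1,0,0,-17,0,0,0],[1,0,0,-20,0,0,0],[1,0,0,-20,0,0,0]]'; python3 - <<'E'
from h import *
Rt=Rtool(HY,0)
s=ctrl.sense();print(s["contact_force"].round(1))
row(loc(0,262,290),Rt);row(loc(0,262,200),Rt)
I,K,W=cam("side");
import glob
h=np.array([0,125,78])
y=cv2.resize(I[130:310,140:340],None,fx=3,fy=3,interpolation=cv2.INTER_CUBIC)
for a in(0,.0,2.0,2.15,2.3):
    u=(proj(K,W,loc(0,125-138*np.cos(a),78+138*np.sin(a)))[0]-[140,130])*3
    cv2.drawMarker(y,tuple(int(v) for v in u),(0,0,255),0,8);print(a,u.round())
cv2.imwrite("pics/p8.png",y)
E
```

```text
t: 16.68
eef_pos: [410.9, 179.0, 293.5]
tool_rot: [[-0.993, -0.12, -0.003], [-0.12, 0.993, -0.004], [0.003, -0.004, -1.0]]
contact_force: [-0.2, -0.0, -0.4]
width: 0.5
[-0.2 -0.  -0.4]
shift cm [-5.55 27.63  0.23] turn [-0.004 -0.003  0.002] rows>=4.5
shift cm [-5.57 27.67  9.23] turn [-0.004 -0.003  0.002] rows>=4.8
0 [311. 302.]
0.0 [311. 302.]
2.0 [163. 295.]
2.15 [149. 315.]
2.3 [136. 338.]
```

View pics/p8.png

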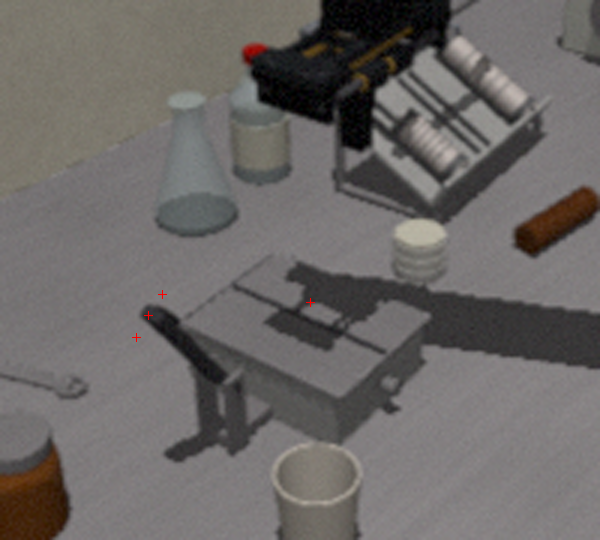

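```bash
python3 -m crank '[[1,-1,5,0.2,0,0,0],[1,-2.5,11,0.2,0,0,0],[1,-4,17,0.2,0,0,0],[1,-5.5,23,0.2,0,0,0],[1,-5.6,27.6,0.2,0,0,0],[1,-5.6,27.6,0.2,0,0,0],[1,-5.6,27.6,4,0,0,0],[1,-5.6,27.6,9.2,0,0,0],[1,-5.6,27.6,9.2,0,0,0],[1,-5.6,27.6,9.2,0,0,0]]'; python3 - <<'E'
from h import *
s=ctrl.sense(); print((Rz(-HY)@(s["eef_pos"]-HC)).round(1),s["contact_force"].round(1))
T=s["tool_rot"]
row(loc(0,146,198),Rtool(HY,0))
for a in np.arange(1.5,-0.01,-0.15):
    r=95;y=125-r*np.cos(a)+6*np.sin(a)+14;z=78+r*np.sin(a)+6*np.cos(a)+22
    print(round(a,2),(T.T@(loc(0,y,z)-s["eef_pos"])/10).round(1),round(y),round(z))
E
```

```text
t: 17.98
eef_pos: [432.7, 458.9, 199.9]
tool_rot: [[-0.993, -0.119, -0.004], [-0.119, 0.993, -0.004], [0.005, -0.003, -1.0]]
contact_force: [0.2, 1.1, 0.1]
width: 0.2
[-2.000e-01  2.609e+02  1.999e+02] [0.2 1.1 0.1]
shift cm [-1.000e-02 -1.149e+01  2.300e-01] turn [-0.003 -0.005  0.001] rows>=1.8
1.5 [ -0.  -12.3   0.5] 138 195
1.35 [ -0.  -13.7   0.6] 124 194
1.2 [ -0.  -15.1   1. ] 110 191
1.05 [ -0.  -16.4   1.5] 97 185
0.9 [ -0.  -17.6   2.2] 85 178
0.75 [ -0.  -18.7   3.1] 74 169
0.6 [ -0.  -19.7   4.2] 64 159
0.45 [ -0.  -20.5   5.4] 56 147
0.3 [ -0.  -21.1   6.7] 50 134
0.15 [ -0.  -21.5   8. ] 46 120
0.0 [ -0.  -21.7   9.5] 44 106
```

```bash
python3 -m crank '[[1,0,-2,0.2,0,0,0],[1,0,-4,0.3,0,0,0],[1,0,-6,0.3,0,0,0],[1,0,-8,0.4,0,0,0],[1,0,-10,0.4,0,0,0],[1,0,-11.5,0.4,0,0,0],[1,0,-12.5,0.5,0,0,0]]'
```

```text
t: 18.85
eef_pos: [448.2, 334.6, 196.7]
tool_rot: [[-0.993, -0.119, -0.002], [-0.119, 0.993, -0.003], [0.003, -0.002, -1.0]]
contact_force: [0.1, 1.5, 2.0]
width: 0.5
```

```bash
python3 -m crank '[[1,0,-1.3,0.2,0,0,0],[1,0,-2.7,0.5,0,0,0],[1,0,-4,1,0,0,0],[1,0,-5.2,1.7,0,0,0],[1,0,-6.3,2.6,0,0,0],[1,0,-7.3,3.7,0,0,0],[1,0,-8.1,4.9,0,0,0],[1,0,-8.7,6.2,0,0,0],[1,0,-9.1,7.5,0,0,0],[1,0,-9.2,8,0,0,0]]'
```

```text
t: 20.1
eef_pos: [458.5, 242.6, 115.7]
tool_rot: [[-0.993, -0.119, -0.004], [-0.119, 0.993, -0.003], [0.004, -0.003, -1.0]]
contact_force: [-0.4, -0.4, 1.0]
width: 0.6
```

```bash
python3 -m crank '[[1,0,0,0.3,0,0,0],[1,0,0,0.6,0,0,0],[1,0,0,0.7,0,0,0],[1,0,0,0.8,0,0,0],[1,0,0,0.8,0,0,0]]'
```

```text
t: 20.72
eef_pos: [458.5, 242.7, 107.8]
tool_rot: [[-0.993, -0.119, -0.004], [-0.119, 0.993, -0.003], [0.004, -0.003, -1.0]]
contact_force: [0.7, -0.5, 0.4]
width: 0.8
```

Expected stop at about z = 106; press on until the force rises.

```bash
python3 -m crank '[[1,0,0,0.1,0,0,0],[1,0,0,0.15,0,0,0],[1,0,0,0.2,0,0,0],[1,0,0,0.2,0,0,0]]'
```

```text
t: 21.22
eef_pos: [458.6, 242.7, 106.4]
tool_rot: [[-0.993, -0.119, -0.003], [-0.119, 0.993, -0.004], [0.004, -0.003, -1.0]]
contact_force: [-3.3, -2.2, 9.3]
width: 0.5
```

```bash
python3 -m crank '[[1,0,0,0.1,0,0,0],[1,0,0,0.15,0,0,0],[1,0,0,0.15,0,0,0],[1,0,0,0.15,0,0,0]]'
```

```text
t: 21.72
eef_pos: [458.6, 242.8, 106.2]
tool_rot: [[-0.993, -0.119, -0.003], [-0.119, 0.993, -0.004], [0.003, -0.004, -1.0]]
contact_force: [-6.3, -4.0, 19.1]
width: 0.3
```

```bash
python3 -m crank '[[1,0,0,-1,0,0,0],[1,0,0,-5,0,0,0],[1,0,0,-11,0,0,0],[1,0,0,-16,0,0,0],[1,0,0,-20,0,0,0],[1,0,0,-20,0,0,0],[1,0,0,-20,0,0,0],[1,0,0,-20,0,0,0]]'; python3 - <<'E'
from h import *
I,K,W=cam("side");y=cv2.resize(I[130:310,140:340],None,fx=3,fy=3,interpolation=cv2.INTER_CUBIC)
for x in(-11,11):
  for z in(-6,6):
    u=(proj(K,W,loc(x,-13,78+z))[0]-[140,130])*3;cv2.drawMarker(y,tuple(int(v) for v in u),(0,0,255),0,6)
cv2.imwrite("pics/p9.png",y)
E
```

```text
t: 22.72
eef_pos: [458.8, 243.3, 305.0]
tool_rot: [[-0.993, -0.119, -0.005], [-0.119, 0.993, -0.005], [0.005, -0.004, -1.0]]
contact_force: [0.3, 0.2, -0.9]
width: 0.2
```

View pics/p9.png

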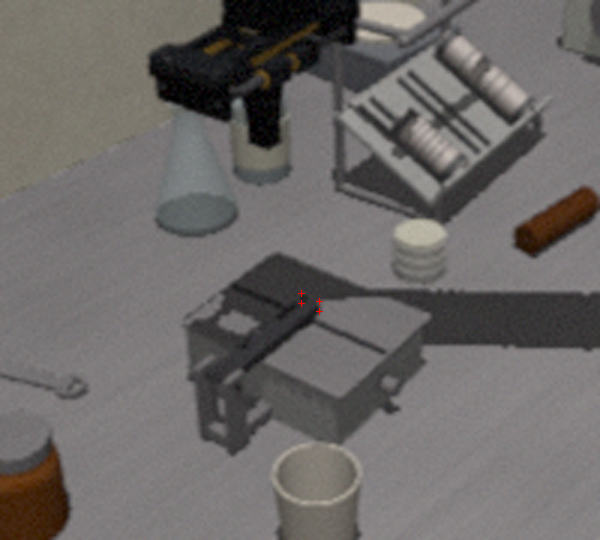

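The side view shows the lid shut and the clamp bar level across it. Its tip is at about (310,303), where the markers predict it.

```bash
python3 -c "
from station import ctrl
print(ctrl.job_done())"
```

```text
the job is handed in; nothing more can be done
None
```

I laid the medium cartridge in the housing's cradle, shut the lid, swung the clamp down over it and handed the job in at about 22.7 s. The hand-in gives no verdict.

**What I did:** The medium cartridge was in the middle bay; the camera fit gave about 119 mm for it and 94 mm for the short one. I gripped it square to the slope and lowered it until it touched, at about 3 N. After letting go, I pushed the lid shut and then the clamp down with closed fingertips.

**Last checks:**
- **Cartridge:** the wrist picture after release showed it lying between the end plates and on the saddles. I did not see it again once the lid was shut.
- **Lid:** it stopped firmly at the expected height, with about 29 N at TCP z = 91.2 mm against 91 mm expected.
- **Clamp:** it also stopped firmly, with about 19 N at 106.2 mm against 106 mm. In the last side picture its tip is where the model puts it.
- **Everything else:** the short and long cartridges, the dishes, flask, jar, beaker and bottle look unmoved in the last side view. The wrench is only partly in that view. The hand was clear of everything.

**Disagreements:**
- The first housing position, from the side camera alone, was about 3.5 mm off the wrist measurement. I used the wrist value, and a close-up confirmed it.
- My free fit of the rack put it about 4 mm lower than the text says. I gripped slightly shallow, so this did not matter.

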